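# Catch the falling lid of the wooden tool case and lower it shut

### The job

The wooden tool case stands open, its lid leaning back past upright. Without gripping anything, tip the lid forward with a finger until it goes over and falls by itself, then, before it has closed, catch it with a finger under its metal lip, stop it there for a moment, and lower it gently until it is fully shut, with no bang. Leave everything else where it is.

Things in the scene. Friction and masses are not known exactly. Their poses are not given: they have to be found in the camera images.
- case: dark wooden instrument case, fixed to the bench: 130 (its x, front to back) x 220 (its y) x 62 mm high, open on top, walls 9 mm. Origin: centre of its underside, on the bench. Its -x side is the front, which faces roughly to the robot's right (world -y); the lid hinges along its +x top edge. z up
- lid (a joint): hinge of the lid, rad: 0 = fully shut (level), 1.57 = upright, stop at 1.76 (leaning back, away from the front). Light friction holds it within about 0.15 rad of upright; below about 1.35 it falls shut by itself, slowed by a weak damper (1.25 to 0.6 takes about 2 s), and would strike at 0.6 to 0.9 rad/s. Gentle is below 0.3 rad/s over the last 0.15 rad
- lid_hinge (a point): middle of the hinge line, 62 mm above the bench, 65 mm behind the case's centre. It turns with the lid: with the lid shut its axes are those of the case; the lid reaches out along its -x
- lid_board (a point): centre of the underside of the lid's wooden board, 65 mm from the hinge line; the board is 130 x 220 x 12 mm thick, the whole lid weighs 0.24 to 0.34 kg. Axes as lid_hinge, z towards the outer face
- lid_lip (a point): middle of the lower front edge of the lid's aluminium lip, 156 mm from the hinge line, level with the underside. The lip is 90 mm wide (along the hinge), 6 mm thick, and juts 26 mm beyond the board; shut, it overhangs the case's front by 26 mm, 62 mm above the bench, so a finger sloping down towards the case from in front of it can carry its edge all the way down and then draw back
- oilstone: reddish-brown sharpening stone, 26 x 80 x 20, lying loose in the case on the grey insert; sizes in mm (bystander, loose; origin under its centre)
- black_box: small closed black box with a red patch, 90 x 65 x 30, out in front of the case; sizes in mm (bystander, loose; origin under its centre)
- tape_measure: yellow tape measure, 65 x 36 x 60 tall, out in front of the case; sizes in mm (bystander, loose; origin under its centre)
- sanding_block: pale wooden block, 100 x 55 x 35, behind the case; sizes in mm (bystander, loose; origin under its centre)
- screw_jar: clear jar with red cap, 50 across, 75 tall, behind the case; sizes in mm (bystander, loose; origin under its centre)
- screwdriver: orange-handled screwdriver, 180 long, lying behind the case's hinge; sizes in mm (bystander, loose; origin under its centre)
- brush: brush, 180 long, lying beside the case, towards the robot; sizes in mm (bystander, loose; origin under its centre)
- wrench: steel wrench, 200 long, lying beyond the case, away from the robot; sizes in mm (bystander, loose; origin under its centre)

How it is judged:
By the outcome, as a careful person would: the job done as asked, in the order asked, and still so for the second after the job is handed in, with the robot touching nothing.
It also fails if it takes over 48 s, if anything falls off the work surface, if the arm or the gripper's body presses on something with over 40 N, if the wrist force passes 120 N, or if a joint passes its speed limit or range.

### The arm

A 6-joint arm with a two-finger parallel gripper is mounted at the origin on the work surface. World frame = base frame: x ahead of the robot, y to its left, z up, the work surface at z = 0. Lengths are in m, angles in rad, forces in N, time in s.
With the tool pointing down it reaches from about 0.275 to 0.75 m from the base axis. Payload 10.2 kg.
Tool frame: the origin (TCP) lies midway between the tips of the shut fingers; the grasp point (between the pads) lies 19 mm behind it; z points along the fingers, y is the line along which they close (so a half turn about z gives the same grasp; the last joint's range is limited). The gripper opens to 88 mm and grips with 3 to 60 N. Pads are 18 mm wide; open, the fingers measure 123 mm over their backs; the gripper's body (75 mm by 187 mm) begins 45 mm behind the grasp point.
Start: joints at [0.967, 0.313, 1.498, -0, 1.331, -0.223], TCP at [0.195, 0.487, 0.239] pointing down, gripper open.
Joint ranges: [-2.94, 2.94], [-0.97, 2.17], [0.19, 2.56], [-1.23, 4.37], [0.02, 3.11], [-2.88, 2.88]. Speed limits (rad/s): [2.39, 2.39, 3.01, 3.14, 3.14, 3.14].

### API

Orientations are given as a unit quaternion [w, x, y, z].
In Python, from plant import * gives the robot as it stands. The module is installed in compiled form; this text tells all that it offers. Calls block until the motion is done:
- movep(position, orientation): joint-space move of the TCP to a pose.
- move_l(position, orientation=None, rate=0.15, force_limit=None): straight line of the TCP; orientation=None keeps the orientation; rate is the mean speed in m/s. With force_limit (N) it stops when the force on the tool has changed by that much, and returns True; else False.
- movej(angles): joint-space move.
- gripper_to(opening): finger opening in m; the grip force is fixed at half the most; returns when the fingers have stopped.
- sleep(seconds).
- solve_ik(position, orientation): joint angles nearest the present ones, or None.
- sense(): the state.
- snapshot(name): name is "side" or "top"; returns a dict with "image" (400x640x3 uint8, blue, green, red), "depth" (400x640 float32, m along the optical axis (not along the pixel's ray), 0 where there is no reading), "vertical_fov" (degrees; the focal length in pixels is half the picture's height over the tangent of half this angle, whatever the lens; pixels are square), "cx", "cy" (the principal point, pixels), "k1" (the pictures are not rectified: a ray, as slopes to the right and down, at radius r is drawn at 1 + k1 r^2 times it, then the intrinsics apply), "origin" and "attitude" of the camera in the world. Camera axes: x right, y up, looking along -z (the intrinsics and any distortion apply to the point x, -y, -z); pixel columns grow to the right and rows downward; lengths in m; the calibration is good to about 2 mm. A picture is of the moment at which its call begins.
A pose or a line that the arm cannot do raises Unreachable and nothing moves.
- sign_off(): hands the job in; it is judged then, once.
The state is a dict: "clock": time; "qpos": joint angles; "qvel": joint speeds; "tau": joint torques, N m; "position": TCP position; "ee_rot": TCP orientation; "wrist_force": force on the tool from outside, world axes, zero at the start; "torque": the same for the moment, N m; "finger_gap": finger opening in m; "grasp_force": force on a finger pad.
Only numpy, scipy, OpenCV 4.12 (cv2) and the standard library are available. Lean on these libraries where they do the work, as an engineer would, in place of code of your own. Each camera call takes 0.05 s, during which the arm holds its last target. There are 200 camera calls.

## Working session

There is one attempt and no reset: what is moved stays moved. The work goes in short steps, each a Python script; the robot and the scene stay as the last script left them, time stands still between calls to the robot, and variables do not carry over. Pictures are saved under pics/ and viewed, at most 10 in all, crops included, and the job is handed in when it is done.

```bash
mkdir -p pics
cat > h.py <<'E'
from plant import *
import numpy as np, cv2
from scipy.spatial.transform import Rotation as R
def q2R(q): return R.from_quat([q[1],q[2],q[3],q[0]]).as_matrix()
def R2q(M):
    q=R.from_matrix(M).as_quat(); return [q[3],q[0],q[1],q[2]]
def cloud(s):
    "world point for every pixel (from depth)"
    H,W=s["depth"].shape; f=H/2/np.tan(np.radians(s["vertical_fov"])/2)
    v,u=np.mgrid[:H,:W].astype(np.float32)
    K=np.array([[f,0,s["cx"]],[0,f,s["cy"]],[0,0,1]])
    p=cv2.undistortPoints(np.stack([u.ravel(),v.ravel()],1)[:,None],K,np.array([s["k1"],0,0,0,0.])).reshape(H,W,2)
    d=s["depth"]; c=np.stack([p[...,0]*d,-p[...,1]*d,-d],-1)
    A=np.array(s["attitude"]); A=A if A.shape==(3,3) else q2R(A)
    w=c@A.T+np.array(s["origin"]); w[d==0]=np.nan
    return w
E
python3 - <<'E'
from h import *
for n in("side","top"):
    s=snapshot(n); cv2.imwrite(f"pics/{n}0.png",s["image"]); np.savez(f"{n}0.npz",**s)
    print(n,s["origin"],s["attitude"],s["vertical_fov"],s["k1"],(s["depth"]>0).mean())
print(sense())
E
```

```text
side [0.53379897 0.55625391 0.567896  ] [-0.04645095 -0.02911524  0.39541213  0.91686632] 57.11881538181095 -0.040559870652210575 0.99600390625
top [0.4405218  0.04320571 1.05413998] [ 0.70593817  0.04906489 -0.0426047  -0.7052863 ] 48.923898646133324 0.03596522349216727 0.995953125
{'clock': 0.1, 'qpos': array([ 9.66628828e-01,  3.13360703e-01,  1.49831372e+00, -1.88379386e-06,
        1.33097686e+00, -2.23405864e-01]), 'qvel': array([-0.00144556, -0.00077023, -0.0020804 , -0.00071343, -0.00048941,
       -0.000288  ]), 'tau': array([ 1.64364101e-03, -4.02813005e+01, -2.52643847e+01,  6.95316098e-02,
        3.42104095e-02, -7.54007988e-05]), 'position': array([0.19500287, 0.48722624, 0.2382532 ]), 'ee_rot': array([-2.11988547e-04,  1.89232599e-01,  9.81932148e-01, -4.85010195e-04]), 'wrist_force': array([-0.01008011, -0.21708717,  0.41407691]), 'torque': array([0.03941493, 0.04719454, 0.00281225]), 'grasp_force': 0.0, 'finger_gap': 0.08794558928091804}
```

View pics/side0.png

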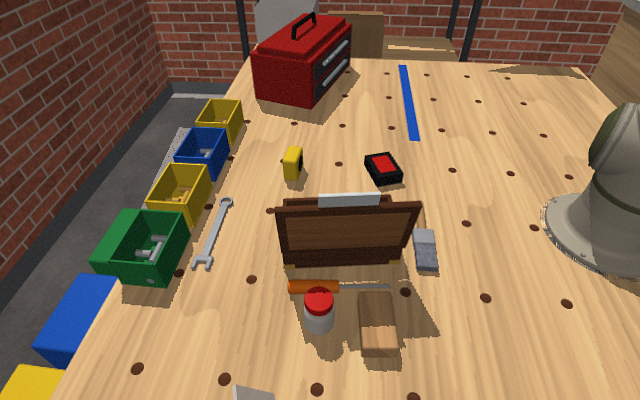

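View pics/top0.png

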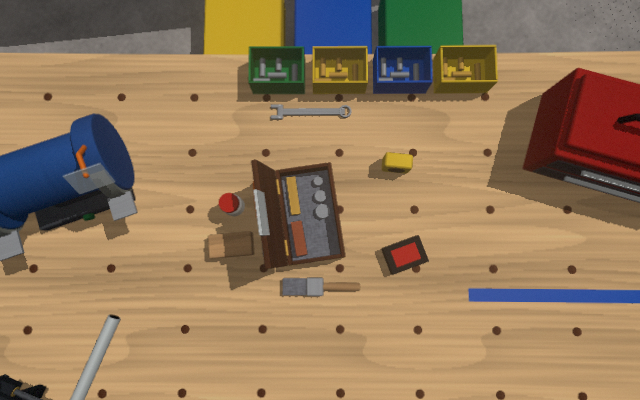

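Side view: lid seen from behind (≈277–420, 195–265), with its silver lip on top at (348,200). Screwdriver, jar and block are behind it. Top view: case interior (280–343, 165–265), lid and lip at (262,212) leaning left (+y), front to the right. The tape (398,161) and black box (405,255) are in front.

Run:
```python
from h import *
t=dict(np.load("top0.npz")); s=dict(np.load("side0.npz"))
wt=cloud(t); ws=cloud(s)
# rim of case in top view
m=(abs(wt[...,2]-0.062)<0.006); m[:150]=0;m[275:]=0;m[:,:275]=0;m[:,355:]=0
P=wt[m]; r=cv2.minAreaRect(P[:,:2].astype(np.float32)*1000); print("rim",m.sum(),r,np.median(P[:,2]))
print(cv2.boxPoints(r))
# bench height
print("bench",np.nanmedian(wt[300:390,200:450,2]))
# lid plane, side view back face
m=np.zeros(m.shape,bool); m[212:240,300:400]=1
P=ws[m]; c=P.mean(0); n=np.linalg.svd(P-c,full_matrices=False)[2][2]; print("lid plane",c,n,"tilt",np.degrees(np.arcsin(n[2])),"yaw",np.degrees(np.arctan2(n[1],n[0])))
# lip: bright grey
for nm,S,w,box in(("s",s,ws,(185,212,310,390)),("t",t,wt,(180,245,245,275))):
    hsv=cv2.cvtColor(S["image"],cv2.COLOR_BGR2HSV); k=np.zeros(m.shape,bool); a,b,c_,d=box
    k[a:b,c_:d]=1; k&=(hsv[...,1]<50)&(hsv[...,2]>110)&(w[...,2]>.15)
    print("lip",nm,k.sum(),w[k].mean(0),w[k].min(0),w[k].max(0))
# objects heights / bboxes
m=np.zeros(m.shape,bool)
for nm,(a,b,c_,d) in dict(box=(230,280,375,435),tape=(145,180,375,420),jar=(185,220,212,245),block=(228,262,202,255),brush=(272,302,275,365),wrench=(98,125,265,355)).items():
    P=wt[a:b,c_:d].reshape(-1,3); P=P[P[:,2]>.008]; print(nm,P.min(0).round(3),P.max(0).round(3))
```

```text
rim 1238 ((545.3143310546875, 70.76905059814453), (220.37420654296875, 132.16102600097656), 8.485282897949219) 0.06167238424988025
[[426.58282  119.86754 ]
 [446.08392  -10.846832]
 [664.04584   21.670563]
 [644.54474  152.38493 ]]
bench -0.0003793639765208301Traceback (most recent call last):
  File "<stdin>", line 12, in <module>
    u, s, vh = gufunc(a, signature=signature)
               ~~~~~~^^^^^^^^^^^^^^^^^^^^^^^^
    raise LinAlgError("SVD did not converge")
numpy.linalg.LinAlgError: SVD did not converge
```

Run:
```python
from h import *
t=dict(np.load("top0.npz")); s=dict(np.load("side0.npz"))
wt=cloud(t); ws=cloud(s); C=np.array([.5453,.0708,0]); ex=np.array([-.1476,.989,0]); ey=np.array([-.989,-.1476,0])
B=np.c_[ex,ey,[0,0,1]]
ct=(wt-C)@B; cs=(ws-C)@B
P=cs[212:240,300:400].reshape(-1,3); P=P[np.isfinite(P[:,0])]
for _ in range(3):
    c=P.mean(0); n=np.linalg.svd(P-c,full_matrices=False)[2][2]; P=P[abs((P-c)@n)<.004]
print("lid plane(case fr)",c,n,len(P),"angle",np.arctan2(c[2]-.062,-(c[0]-.065)))
for nm,S,w,box in(("s",s,cs,(185,212,310,390)),("t",t,ct,(180,245,245,275))):
    hsv=cv2.cvtColor(S["image"],cv2.COLOR_BGR2HSV); k=np.zeros(w.shape[:2],bool); a,b,c_,d=box
    k[a:b,c_:d]=1; k&=(hsv[...,1]<50)&(hsv[...,2]>110)&(w[...,2]>.15)
    print("lip",nm,k.sum(),w[k].mean(0),w[k].min(0),w[k].max(0))
for nm,(a,b,c_,d) in dict(box=(230,280,375,435),tape=(145,180,375,420),jar=(185,220,212,245),block=(228,262,202,255),brush=(272,302,275,365),wrench=(98,125,265,355)).items():
    P=ct[a:b,c_:d].reshape(-1,3); P=P[P[:,2]>.008]; print(nm,P.min(0).round(3),P.max(0).round(3))
```

```text
lid plane(case fr) [0.0936287  0.00504799 0.14194481] [-9.83528257e-01 -3.18713212e-04  1.80754157e-01] 2788 angle 1.9146740660974786
lip s 215 [0.09748029 0.00106961 0.21197147] [ 0.09391403 -0.04443655  0.18994644] [0.10100005 0.04472504 0.21471597]
lip t 437 [0.09115303 0.00133371 0.19967173] [ 0.08450589 -0.04383409  0.168082  ] [0.09892561 0.0442858  0.21757655]
box [-0.255  0.085  0.01 ] [-0.155  0.164  0.036]
tape [-0.254 -0.113  0.008] [-0.187 -0.066  0.064]
jar [ 0.151 -0.07   0.009] [ 0.198 -0.024  0.081]
block [0.141 0.014 0.009] [0.244 0.073 0.04 ]
brush [-0.091  0.138  0.008] [0.088 0.191 0.024]
wrench [-0.137 -0.285  0.008] [ 0.06  -0.228  0.013]
```

```bash
cat >> h.py <<'E'
# case frame (x back, y towards robot, z up); one fixed tool slope: pointing down and towards case +x
C0=np.array([.5453,.0708,0]); ex=np.array([-.1476,.989,0]); ex/=np.linalg.norm(ex); ey=np.cross([0,0,1],ex)
a=np.radians(60); d=np.array([np.cos(a),-np.sin(a)]); u=np.array([np.sin(a),np.cos(a)]); HW=.009
def W(p,y=0.): return C0+p[0]*ex+y*ey+np.array([0,0,p[1]])
def lidpt(th,r=.156,h=0.):
    return np.array([.065,.062])+r*np.array([-np.cos(th),np.sin(th)])+h*np.array([np.sin(th),np.cos(th)])
def push(th,s=.018): return lidpt(th,h=.006)+s*d+HW*u
def carry(th,s=.015): return lidpt(th)+s*d-HW*u
zt=d[0]*ex+np.array([0,0,d[1]])
def Q(sg): return R2q(np.c_[np.cross(sg*ey,zt),sg*ey,zt])
E
python3 - <<'E'
from h import *
for sg in(1,-1):
    q=Q(sg)
    for n,p in dict(hi=[.16,.33],pre=push(1.76)+[.03,.0],end=push(1.27),up=push(1.27)+[0,.045],over=[-.125,.245],catch=carry(.55),shut=carry(-.05),ret=carry(-.05)+[-.02,0]-.1*d).items():
        j=solve_ik(W(p),q); print(sg,n,np.round(p,3),W(p).round(3),None if j is None else np.round(j,2))
E
```

```text
1 hi [0.16 0.33] [0.522 0.229 0.33 ] None
1 pre [0.147 0.203] [0.524 0.216 0.203] [-0.04  0.43  1.52  0.53  1.34  2.79]
1 end [0.041 0.202] [0.539 0.112 0.202] [-0.23  0.45  1.5   0.49  1.43  2.64]
1 up [0.041 0.247] [0.539 0.112 0.247] [-0.23  0.4   1.44  0.48  1.52  2.68]
1 over [-0.125  0.245] [ 0.564 -0.053  0.245] [-0.49  0.52  1.27  0.42  1.67  2.48]
1 catch [-0.068  0.126] [0.555 0.003 0.126] [-0.4   0.59  1.48  0.45  1.38  2.43]
1 shut [-0.091  0.037] [ 0.559 -0.019  0.037] [-0.44  0.73  1.5   0.45  1.25  2.33]
1 ret [-0.161  0.123] [ 0.569 -0.089  0.123] [-0.53  0.67  1.35  0.4   1.48  2.35]
-1 hi [0.16 0.33] [0.522 0.229 0.33 ] [-0.02  0.34  1.32  0.52  1.58 -0.18]
-1 pre [0.147 0.203] [0.524 0.216 0.203] [-0.04  0.43  1.52  0.53  1.34 -0.35]
-1 end [0.041 0.202] [0.539 0.112 0.202] [-0.23  0.45  1.5   0.49  1.43 -0.51]
-1 up [0.041 0.247] [0.539 0.112 0.247] [-0.23  0.4   1.44  0.48  1.52 -0.46]
-1 over [-0.125  0.245] [ 0.564 -0.053  0.245] [-0.49  0.52  1.27  0.42  1.67 -0.66]
-1 catch [-0.068  0.126] [0.555 0.003 0.126] [-0.4   0.59  1.48  0.45  1.38 -0.71]
-1 shut [-0.091  0.037] [ 0.559 -0.019  0.037] [-0.44  0.73  1.5   0.45  1.25 -0.81]
-1 ret [-0.161  0.123] [ 0.569 -0.089  0.123] [-0.53  0.67  1.35  0.4   1.48 -0.79]
```

Run:
```python
from h import *
q=Q(-1); gripper_to(0.0); print(sense()["clock"])
movep(W([.16,.33]),q); c=sense()["clock"]; print(c)
move_l(W([.16,.29]),rate=.4); print(sense()["clock"]-c)
move_l(W(push(1.76)+[.03,0]),rate=.2); st=sense(); print(st["clock"],st["position"]-W(push(1.76)+[.03,0]),st["finger_gap"],st["wrist_force"])
for n in("side","top"):
    s=snapshot(n); cv2.imwrite(f"pics/{n}1.png",cv2.resize(s["image"][120:320,200:460] if n=="side" else s["image"][130:290,180:400],None,fx=2.5,fy=2.5))
```

```text
1.4
2.9917
0.25
3.8333 [0.0007423  0.00027298 0.00186345] 0.0003461277140390063 [-0.18739004 -0.26249675  1.02338337]
```

View pics/side1.png

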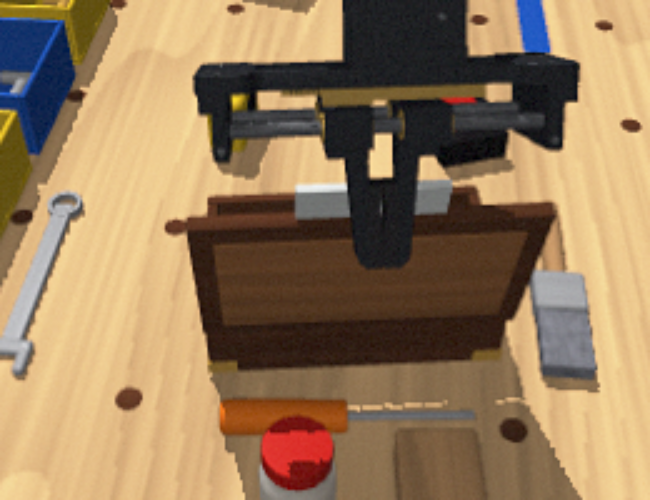

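View pics/top1.png

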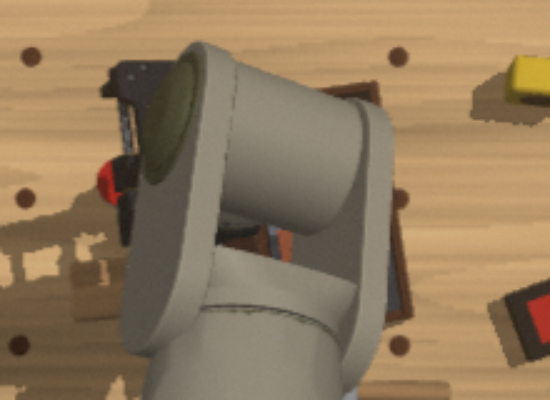

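The finger is centred behind the lip (side crop 385,250), 30 mm clear of it. Next I push, lift off and move in front.

```bash
cat >> h.py <<'E'
def lid_angle(s):
    "lid plane from its outer face seen by the side camera (case frame)"
    p=(cloud(s)-C0)@np.c_[ex,ey,[0,0,1]]
    m=(abs(p[...,1])>.05)&(abs(p[...,1])<.1)&(p[...,2]>.075)&(p[...,2]<.24)&(p[...,0]>-.1)&(p[...,0]<.12)
    r=np.hypot(p[...,0]-.065,p[...,2]-.062); m&=r<.135
    v=p[m]; n0=len(v)
    for _ in range(5):
        c=np.median(v,0); n=np.linalg.svd(v-v.mean(0),full_matrices=False)[2][2]; k=abs((v-v.mean(0))@n); v=v[k<=max(.003,np.percentile(k,90))]
    n*=np.sign(n[2]) or 1
    return np.arctan2(abs(n[0]),n[2]) ,n.round(2),n0
E
python3 - <<'E'
from h import *
c0=sense()["clock"]
for th in(1.6,1.43,1.27): move_l(W(push(th)),rate=.09)
print("push",sense()["clock"]); s=snapshot("side"); print(lid_angle(s))
move_l(W(push(1.27)+[0,.045]),rate=.3); print("up",sense()["clock"])
s=snapshot("side"); print(lid_angle(s))
cv2.imwrite("pics/side2.png",cv2.resize(s["image"][120:320,200:460],None,fx=2.5,fy=2.5))
E
```

```text
push 5.5583
(np.float64(1.2213661497312085), array([0.94, 0.  , 0.34]), 3945)
up 5.9083
(np.float64(1.1603102873234055), array([0.92, 0.  , 0.4 ]), 3996)
```

View pics/side2.png

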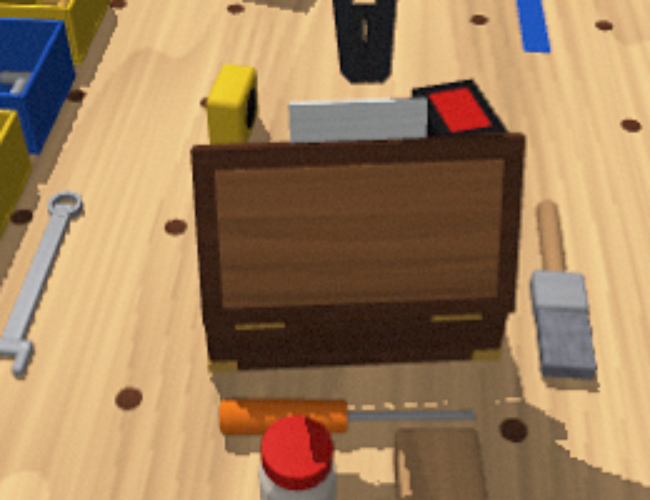

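Lid released and falling (1.16 rad, finger clear at (365,75)). Now to the catch point.

Run:
```python
from h import *
move_l(W([-.12,.225]),rate=.4); s=snapshot("side"); print("over",sense()["clock"],lid_angle(s))
move_l(W(carry(.5)),rate=.35); print("catch pose",sense()["clock"],sense()["wrist_force"])
s=snapshot("side"); print(lid_angle(s)); cv2.imwrite("pics/side3.png",cv2.resize(s["image"][120:320,200:460],None,fx=2.5,fy=2.5))
```

```text
over 6.5667 (np.float64(0.9909398878233638), array([0.84, 0.  , 0.55]), 4034)
catch pose 7.05 [-0.01380682 -0.40745353  0.30998766]
(np.float64(0.7458727459227612), array([0.68, 0.  , 0.73]), 3875)
```

View pics/side3.png

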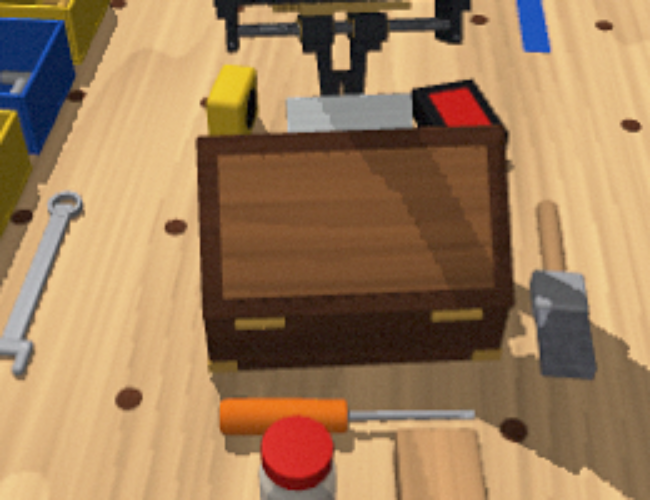

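The lid is at 0.75 rad with the finger waiting below it, in front of the lip (340,85). I hold still and let it land.

Run:
```python
from h import *
for k in range(4):
    sleep(.4); s=snapshot("side"); st=sense(); print(st["clock"],lid_angle(s)[0],st["wrist_force"].round(2),(st["position"]-W(carry(.5))).round(4))
cv2.imwrite("pics/side4.png",cv2.resize(s["image"][120:320,200:460],None,fx=2.5,fy=2.5))
```

```text
7.55 0.5111801398344946 [ 0.83 -2.6  -0.03] [ 0.0003 -0.0005  0.0003]
8.0 0.509735189071317 [ 1.14 -3.58  0.09] [ 0.0001 -0.0002  0.    ]
8.45 0.5115541443554019 [ 2.07 -4.52  0.43] [ 0.  0. -0.]
8.9 0.5117110236088508 [ 1.93 -3.95  0.94] [ 0.  0. -0.]
```

View pics/side4.png

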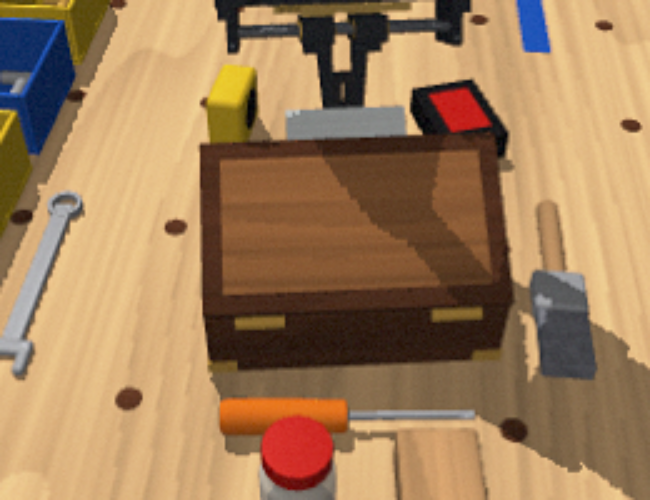

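Caught and at rest at 0.51 rad, as planned. Lowering.

Run:
```python
from h import *
for th in(.38,.26,.16): 
    move_l(W(carry(th)),rate=.025)
    s=snapshot("side"); st=sense(); print(st["clock"],th,lid_angle(s)[0],st["wrist_force"].round(2))
```

```text
9.85 0.38 0.3938139128211147 [ 0.49 -1.19 -0.86]
10.8 0.26 0.2718205676302155 [-0.27 -2.73 -0.72]
11.625 0.16 0.16875791676731408 [ 0.51 -4.68  0.16]
```

```bash
sed -i 's/p\[...,2\]>.075/p[...,2]>.068/' h.py
python3 - <<'E'
from h import *
for th in(.1,.05,.02,0,-.02,-.05): 
    move_l(W(carry(th)),rate=.010)
    s=snapshot("side"); st=sense(); print(st["clock"],th,lid_angle(s)[0],st["wrist_force"].round(2))
cv2.imwrite("pics/side5.png",cv2.resize(s["image"][120:320,200:460],None,fx=2.5,fy=2.5))
E
```

```text
12.7583 0.1 0.11569342461810478 [-0.26 -7.05 -1.17]
13.7417 0.05 0.06512767489468121 [-0.28 -7.35 -1.61]
14.4083 0.02 0.0355015392449004 [ 0.24 -6.52 -0.89]
14.9167 0 0.016245380851829513 [-0.31 -7.18 -1.78]
15.425 -0.02 0.0026805766238963665 [ 0.55 -6.31 -0.34]
16.0917 -0.05 0.002879875140587667 [-0.55  0.91 -0.53]
```

View pics/side5.png

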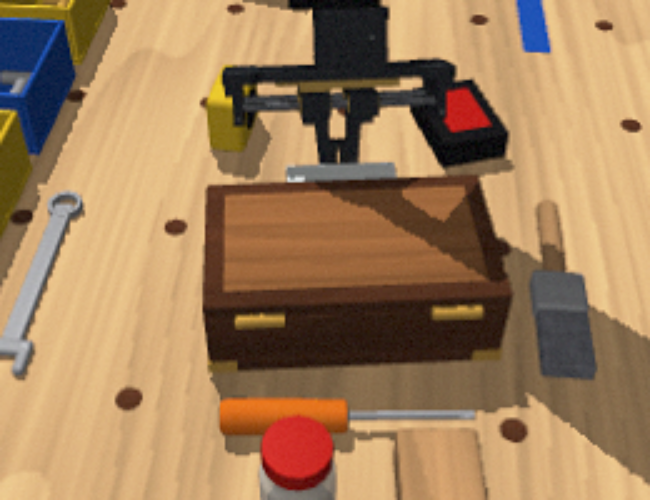

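The lid is shut (0.00 rad) and the finger is free just below the lip (338,165). Drawing back.

Run:
```python
from h import *
p=carry(-.05)+[-.022,0]; move_l(W(p),rate=.04); move_l(W(p-.2*d),rate=.12); sleep(.5)
s=snapshot("side"); st=sense(); print(st["clock"],lid_angle(s)[0],st["wrist_force"].round(2))
cv2.imwrite("pics/side6.png",s["image"])
```

```text
19.1583 0.0029337012060682917 [ 0.   -0.49  0.19]
```

View pics/side6.png

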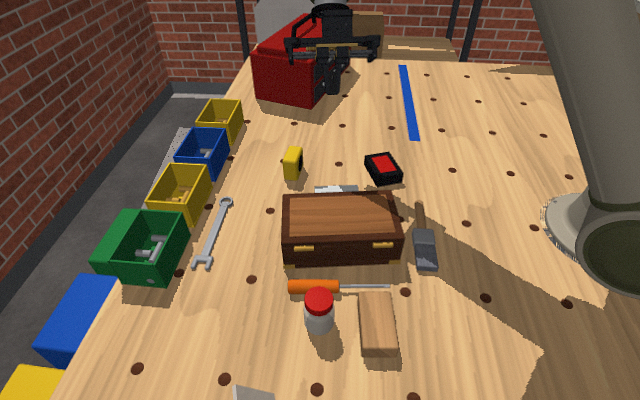

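The case is shut (280–405, 190–265), the gripper is well clear, and the tape (292,163), black box (383,168) and other items have not moved.

```bash
python3 -c "
from plant import *
print(sign_off())"
```

```text
the job is handed in; nothing more can be done
None
```

I tipped the lid over and it fell freely; a finger caught it under the lip at 0.51 rad, held it over a second and lowered it gently until shut, with nothing else seen to move, and I handed the job in at about 19 s.

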